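# Twist the blade unit into the mixing cup

## Task

Get the mixing cup ready to blend: take the blade unit (the closure with the tall finger bar), lower it blades down into the mouth of the steel cup so that its two lugs drop through the two slots, and turn it clockwise, seen from above, until it stops and the lugs are locked under the collar. Let go of it, fully home and level, and leave the plain storage lid with the round knob where it is.

Things in the scene. Friction and masses are not known exactly. Their poses are not given: they have to be found in the camera images.
- blade_bar (a point): Loose blade unit, 0.2 kg, 86 mm tall: black upright finger bar (64 long, 16 thick, 43 high) on a grey disc 88 mm wide, 5 thick; pinch the bar across its 16 mm. Point: on the axis, mid-bar, 24 mm above the disc's top, 67 above the unit's foot. x runs along the bar (a half turn makes no difference), z up. Below the disc: skirt 50 mm wide, 18 deep, then blade guard 46 mm wide, to 38 below the disc.
- blade_lugs (a point): Same unit: point on its axis midway between its two lugs, 40 mm below blade_bar. Lugs lie along +x and -x, under the bar's ends, each 14 mm wide, 6 thick, reaching 38 mm from the axis; their tops are 8 mm below the disc. Seated, the disc rests on the cup's collar, blade_bar 29 mm above cup_mouth; it then turns 60 degrees clockwise to a hard stop (friction only, no click), locked after 43.
- cup_mouth (a point): Steel cup, 100 mm wide, grey collar, fixed mouth-up in a heavy round dock. Point: mouth centre, level with the collar's top, 96 mm above the worktop, z up. Collar: flange 5 mm thick, bore 62 mm, two slots 28 mm wide along +x and -x reaching 46 mm from the axis (broad tabs outside mark them; narrow ribs mark the locked position). 68 mm deep. Entry has about 6 mm and 10 degrees of play.
- lid_center (a point): Plain storage lid of the same cup, loose: the same grey disc (88 mm) but only a low black dome with a small round knob, 55 mm tall in all. Point: on its axis, half-way up; z up. Not wanted now: leave it where it stands.
Mind the look-alikes: they are no part of the job. Leave any purple look-alike of the part that bears cup_mouth alone.

How it is judged (in metres and radians):
At the end, for the whole second after the job is handed in: The blade unit sits in the cup's mouth: axis within 12 mm of the cup's, disc down on the collar (blade_bar 20 to 35 mm above the mouth point, 29 being home), upright within 5.7 degrees, bar turned at least 43 degrees from the slots (stop at 60), so that the lugs are locked (horizontal distance between blade_bar and cup_mouth below 0.012 m and z of blade_bar in the frame of cup_mouth between 0.02 and 0.035 m and angle between blade_bar's own z axis and vertical below 0.1 rad and angle between the x axis of blade_bar and the x axis of cup_mouth, either way round above 0.75 rad); the robot touches nothing.
It fails at once if the storage lid is displaced by more than 30 mm (distance of lid_center from where it was at the start of the episode above 0.03 m).
It also fails if it takes over 48 s, if anything falls off the work surface, if the arm or the gripper's body presses on something with over 40 N, if the wrist force passes 120 N, or if a joint passes its speed limit or range.

## Robot

A 6-joint arm with a two-finger parallel gripper is mounted at the origin on a cart in front of the work surface, level with it; the furniture and walls round the work are solid. World frame = base frame: x ahead of the robot, y to its left, z up, the work surface at z = 0. Lengths are in mm, angles in rad, forces in N, time in s.
With the tool pointing down it reaches from about 150 to 775 mm from the base axis. Payload 6.1 kg.
Tool frame: the origin (TCP) lies between the finger pads; the fingertips stand ctrl.tips_ahead ahead of it and the grasp point (between the pads) is the TCP (ctrl.tips_ahead is the distance from the TCP to the fingertips, in mm); z points along the fingers, y is the line along which they close (so a half turn about z gives the same grasp; the last joint's range is limited). The gripper opens to 85 mm and grips with 20 to 120 N. Pads are 22 mm wide; open, the fingers measure 114 mm over their backs; the gripper's body (76 mm by 85 mm) begins 54 mm behind the grasp point. The pads swing forward as they close: fully open they stand 13 mm farther back than shut.
Start: joints at [-1.235, 0.126, -0.04, 1.405, 0, 1.571], TCP at [172.993, -495.663, 250.295] pointing down, gripper open.
Joint ranges: [-2.72, 2.72], [-0.95, 1.95], [-1.27, 1.35], [-1.78, 2.02], [-1.46, 1.47], [-3.14, 3.14]. Speed limits (rad/s): [2.39, 2.39, 3.01, 3.14, 3.14, 3.14].

## Interface

Orientations are given as a unit quaternion [x, y, z, w].
In Python, from bench import ctrl gives the robot as it stands.
- The arm moves only by the tool arm_command, never from a script. Its argument "increments" is a list of rows, each a list of 3 entries, a list of its own where there are three numbers: the shift along the world's x, y, z in mm, then the turn, a rotation vector about the world's x, y, z in rad, then the closure, from 0 (fully open) to 1 (shut). A call has exactly 10 rows; each row is the pose to reach, as a shift and turn from the pose commanded when the call began; what a row does not reach only later rows make up. A row lasts 1/10 s, in which the tool goes at most 50 mm and 8.59 degrees, less where a joint would pass 70% of its speed; a pose out of reach is approached as far as the arm can. A call with a gripper value outside its range is refused whole. The fingers move at their own pace and stop on an object; "force" is the grip in N (left out, the last holds). Time passes only in rows, so rows that repeat a pose let the fingers close, or fill a call up. It gives the time, the measured TCP pose, the force and the opening at its end, in the units of the state.
- ctrl.get_obs(): the state, without advancing time (a new reading comes with each control period).
- ctrl.capture(name): name is "side" or "top" or "wrist"; returns a dict with "pixels" (480x640x3 uint8, red, green, blue), "vfov" (degrees; the focal length in pixels is half the picture's height over the tangent of half this angle, whatever the lens; pixels are square), "cx", "cy" (the principal point, pixels), "view" (4x4, takes a point from world to camera coordinates); the wrist camera has in their place "tool_from_camera" (4x4, takes a point from camera to tool coordinates, whose origin is the TCP and whose axes are the flange's). Camera axes: x right, y up, looking along -z (the intrinsics and any distortion apply to the point x, -y, -z); pixel columns grow to the right and rows downward; lengths in mm; the calibration is good to about 2 mm. The wrist camera is an equidistant fisheye: a pixel r from the principal point sees the ray r / f radians off the axis. A picture is of the moment at which its call begins: read the wrist's pose just before it. There is no depth.
- ctrl.job_done(): hands the job in, once; it reports no verdict.
The state is a dict: "t": time; "qpos": joint angles; "qd": joint speeds; "joint_efforts": joint torques, N m; "ee_pos": TCP position; "eef_rot": TCP orientation; "contact_force": force on the tool from outside, world axes, zero at the start; "moment": the same for the moment, N m; "finger_gap": opening from 0.0 (shut) to 1.0 (fully open).
Only numpy, scipy, OpenCV 4.12 (cv2) and the standard library are available. Lean on these libraries where they do the work, as an engineer would, in place of code of your own. Each camera call takes 0.05 s, during which the arm holds its last target. There are 200 camera calls.

## Working session

There is one attempt and no reset: what is moved stays moved. The work goes in short steps, Python scripts to look and compute and a tool call to move; the robot and the scene stay as the last step left them, time stands still between calls to the robot, and variables do not carry over. Pictures are saved under pics/ and viewed, on a budget of 10 in all, crops included, one or two more only if the job needs it, and the job is handed in when it is done.

Besides the shell and the picture viewer there is one more tool, called after ">>>" by a JSON object that holds its "name" and its "arguments". arm_command: Moves the arm, as the interface text tells. Its arguments: {"type":"object","properties":{"increments":{"type":"array","items":{"type":"array"}},"force":{"type":"number"}},"required":["increments"]}

```bash
mkdir -p pics; python3 - <<'E'
from bench import ctrl
import cv2,json
o=ctrl.get_obs();print(o);print(ctrl.tips_ahead)
for n in("side","top","wrist"):
    c=ctrl.capture(n);cv2.imwrite(f"pics/{n}0.png",c["pixels"][:,:,::-1]);print(n,{k:(v.tolist() if hasattr(v,'tolist') else v) for k,v in c.items() if k!="pixels"})
E
```

```text
{'t': 0.0, 'qpos': array([-1.23499697e+00,  1.26379766e-01, -4.06058059e-02,  1.40540964e+00,
        2.65774033e-05,  1.57080451e+00]), 'qd': array([ 9.05495481e-04,  2.86588155e-04,  3.50339295e-04,  1.00582041e-03,
       -1.12675124e-03,  8.86789327e-05]), 'joint_efforts': array([ 4.51855331e-04, -4.35913181e+01,  3.52923632e+01,  1.74351234e-02,
       -6.45573527e-05,  1.96690472e-06]), 'ee_pos': array([ 172.88144642, -495.31503409,  249.52958396]), 'eef_rot': array([ 9.85938300e-01,  1.67107837e-01, -1.20498074e-04, -7.90422599e-04]), 'contact_force': array([0.08865027, 0.63911364, 0.04112975]), 'moment': array([ 0.01715618, -0.02128264, -0.03110884]), 'finger_gap': 0.9988318294924664}
19.0
side {'vfov': 42.59247843679117, 'cx': 315.8067514683322, 'cy': 237.0250564623548, 'view': [[0.9308150828936417, -0.36469093477033726, -0.024162027109508464, -384.24836465931725], [0.22758216614388863, 0.5265998105496725, 0.8190842430313895, -217.78605104968034], [-0.28598887934840833, -0.7679148140421479, 0.5731641992166423, -1464.0811315418077], [0.0, 0.0, 0.0, 1.0]]}
top {'vfov': 49.549861220133366, 'cx': 313.1225433087, 'cy': 237.29640137432895, 'view': [[-0.0004725036328746732, -0.9999328130192698, 0.011582149527891215, 73.19833437573482], [0.9905183312542678, 0.0011231616871745758, 0.13737603123210773, -471.48616679413163], [-0.13737980997794944, 0.011537242096531269, 0.9904512506202554, -1167.553215832332], [0.0, 0.0, 0.0, 1.0]]}
wrist {'vfov': 65.70646984690485, 'cx': 316.6543355565835, 'cy': 241.6488261943795, 'tool_from_camera': [[-8.912723040622954e-05, 0.9486210656039556, 0.3164143896044417, 82.63675255421154], [0.9999998281650971, 0.00026788439258777547, -0.0005214477226225331, -0.4747701772533919], [-0.0005794187708561649, 0.31641428875821453, -0.948620926473541, -124.58769972302703], [0.0, 0.0, 0.0, 1.0]]}
```

View pics/top0.png

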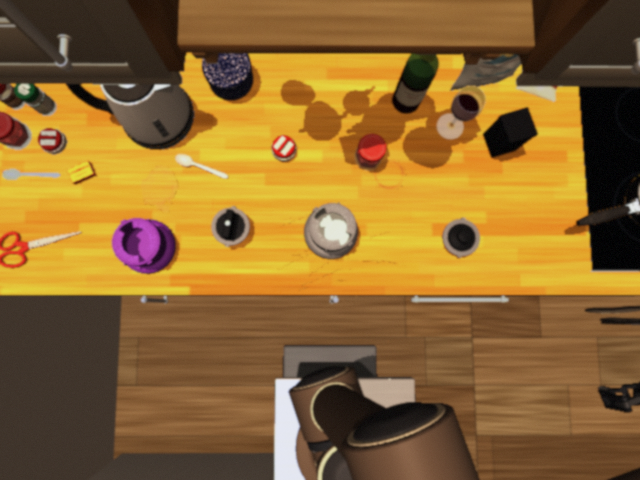

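View pics/side0.png

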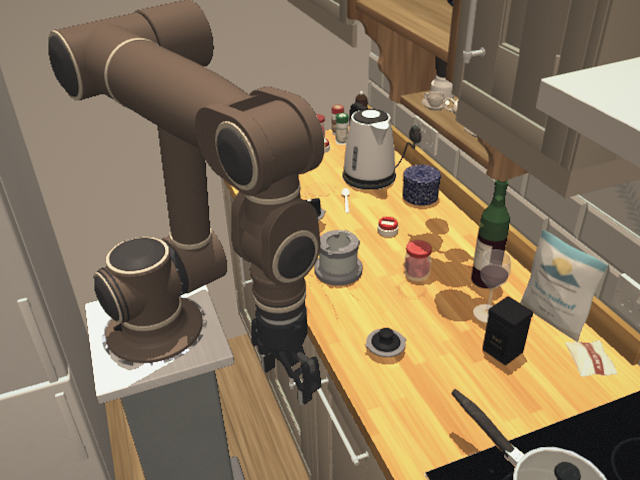

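The top picture shows four round things. The candidates are the black-barred disc at (230,226), the round-knob lid at (461,238), the steel cup at (331,230) and the purple look-alike cup at (143,243). The bar fits the blade unit, and I'm confirming it in an enlarged crop.

```bash
cat > h.py <<'E'
import numpy as np, cv2
from bench import ctrl
from scipy.spatial.transform import Rotation as R
def cam(n):
    o=ctrl.get_obs(); c=ctrl.capture(n); c['f']=240/np.tan(np.radians(c['vfov']/2))
    if n=='wrist':
        T=np.eye(4);T[:3,:3]=R.from_quat(o['eef_rot']).as_matrix();T[:3,3]=o['ee_pos']
        c['M']=T@np.array(c['tool_from_camera'])
    else: c['M']=np.linalg.inv(np.array(c['view']))
    c['fish']=n=='wrist'; return c
def hit(c,u,v,z):
    x,y=u-c['cx'],v-c['cy']; f=c['f']
    if c['fish']:
        r=np.hypot(x,y)+1e-9;t=r/f;d=np.array([x/r*np.sin(t),-y/r*np.sin(t),-np.cos(t)])
    else: d=np.array([x/f,-y/f,-1])
    d=c['M'][:3,:3]@d;p=c['M'][:3,3];return p+d*(z-p[2])/d[2]
def proj(c,P):
    q=np.linalg.inv(c['M'])@np.append(P,1);x,y,z=q[0],-q[1],-q[2]
    if c['fish']:
        r=np.hypot(x,y)+1e-9;t=np.arctan2(r,z);return c['cx']+c['f']*t*x/r,c['cy']+c['f']*t*y/r
    return c['cx']+c['f']*x/z,c['cy']+c['f']*y/z
E
python3 - <<'E'
from h import *
c=cam('top');p=c['pixels'][:,:,::-1]
a=[cv2.resize(p[y-35:y+35,x-35:x+35],(400,400),interpolation=cv2.INTER_CUBIC) for x,y in((230,226),(331,230))]
cv2.imwrite('pics/crop1.png',np.hstack(a))
for n,u,v,z in(('bar',231,222,86),('disc',231,227,43),('cup',331,228,96),('lid',461,238,15)):print(n,hit(c,u,v,z).round(1))
E
```

```text
bar [497.9 255.2  86. ]
disc [493.5 261.4  43. ]
cup [483.2  34.9  96. ]
lid [ 472.6 -274.    15. ]
```

View pics/crop1.png

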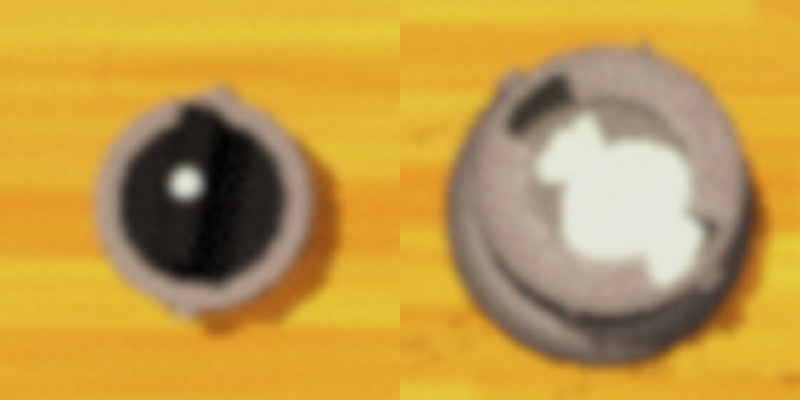

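The left thing at (230,226) has a bar on its disc, with lug tabs up and down, so it is the blade unit. The (461,238) one is the plain round-knob lid. The grey cup at (331,228) has its slots along the up-left to down-right diagonal, about 45° in the world frame, and its narrow ribs at about -15°. That fits a 60° clockwise turn. I'm moving over the cup on the way.

>>> {"name": "arm_command", "arguments": {"increments": [[[25, 40, 5], [0, 0, 0.14], 0], [[50, 80, 10], [0, 0, 0.28], 0], [[75, 120, 15], [0, 0, 0.42], 0], [[100, 160, 20], [0, 0, 0.56], 0], [[125, 200, 25], [0, 0, 0.7], 0], [[150, 240, 30], [0, 0, 0.84], 0], [[175, 280, 30], [0, 0, 0.98], 0], [[200, 320, 30], [0, 0, 1.12], 0], [[220, 360, 30], [0, 0, 1.26], 0], [[240, 400, 30], [0, 0, 1.4], 0]]}}

```text
t: 1.2
ee_pos: [413.5, -93.8, 280.3]
eef_rot: [0.644, 0.765, 0.0, 0.0]
contact_force: [1.7, -1.5, 0.9]
finger_gap: 1.003
```

>>> {"name": "arm_command", "arguments": {"increments": [[[15, 25, 0], [0, 0, 0.14], 0], [[30, 50, 0], [0, 0, 0.28], 0], [[45, 80, 0], [0, 0, 0.42], 0], [[60, 105, 0], [0, 0, 0.56], 0], [[70, 130, 0], [0, 0, 0.7], 0], [[70, 130, 0], [0, 0, 0.84], 0], [[70, 130, 0], [0, 0, 0.98], 0], [[70, 130, 0], [0, 0, 1.1], 0], [[70, 130, 0], [0, 0, 1.24], 0], [[70, 130, 0], [0, 0, 1.24], 0]]}}

```text
t: 2.2
ee_pos: [482.9, 34.4, 280.1]
eef_rot: [0.083, 0.997, -0.0, -0.0]
contact_force: [-0.3, 0.1, -0.6]
finger_gap: 1.001
```

```bash
python3 - <<'E'
from h import *
o=ctrl.get_obs();print(o['t'],o['qpos'].round(2),o['ee_pos'].round(1),R.from_quat(o['eef_rot']).as_matrix().round(2))
c=cam('wrist');cv2.imwrite('pics/w1.png',c['pixels'][:,:,::-1])
print(proj(c,[482,34,96]),proj(c,[496,258,86]))
E
```

```text
2.2 [ 0.07  0.05 -0.06  1.46 -0.    0.24] [482.9  34.4 280.1] [[-0.99  0.16 -0.  ]
 [ 0.16  0.99 -0.  ]
 [ 0.   -0.   -1.  ]]
(np.float64(315.0292362990741), np.float64(215.86252475290627)) (np.float64(540.8093903359069), np.float64(194.0931161761388))
```

View pics/w1.png

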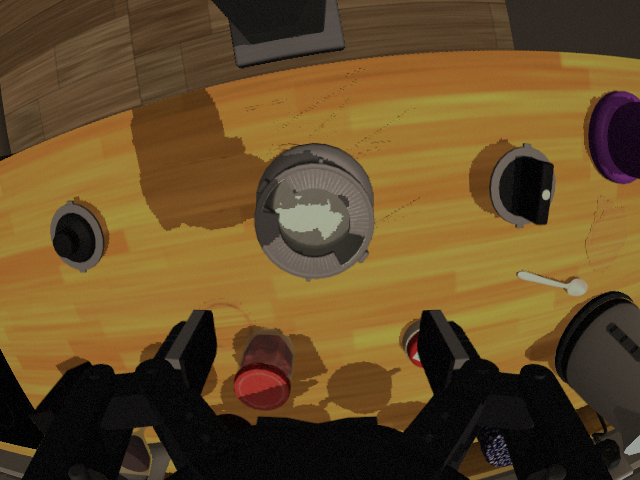

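The wrist picture shows the cup collar centred near (315,221), with slots at (285,187) and (350,250), narrow ribs at (320,161) and (308,277), and a broad tab at (362,257). The blade unit's bar is clear near (540,190), and the round-knob lid is at (75,238).

```bash
python3 - <<'E'
from h import *
c=cam('wrist')
def ang(a,b,z):
    p,q=hit(c,*a,z),hit(c,*b,z);d=p-q;return np.degrees(np.arctan2(d[1],d[0])),((p+q)/2).round(1),np.linalg.norm(d).round(1)
print('c',hit(c,315,221,94).round(1));print('ribs',ang((320,161),(308,277),94));print('slots',ang((285,187),(350,250),94)); print('LR',ang((256,221),(373,221),94))
print('tabs blade',ang((519,225),(527,148),41))
p=cv2.resize(c['pixels'][140:300,235:395,::-1],(560,560),interpolation=cv2.INTER_CUBIC);cv2.imwrite('pics/cupw.png',p)
E
```

```text
c [487.1  33.   94. ]
ribs (np.float64(164.5142078265123), array([487.3,  31.9,  94. ]), np.float64(105.5))
slots (np.float64(-144.72949268405702), array([485.9,  36.1,  94. ]), np.float64(80.0))
LR (np.float64(-99.66611983876662), array([486.8,  32.6,  94. ]), np.float64(102.2))
tabs blade (np.float64(-9.200596433788927), array([499.1, 263.7,  41. ]), np.float64(87.0))
```

View pics/cupw.png

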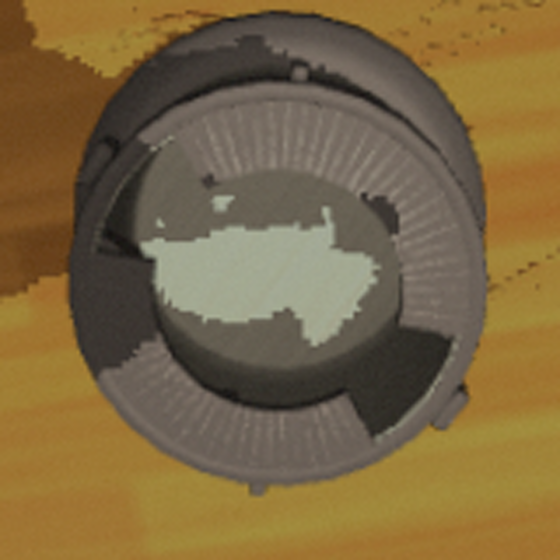

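>>> {"name": "arm_command", "arguments": {"increments": [[[0, 25, 0], [0, 0, 0], 0], [[0, 50, 0], [0, 0, 0], 0], [[0, 80, 0], [0, 0, 0], 0], [[5, 110, 0], [0, 0, 0], 0], [[5, 140, 0], [0, 0, 0], 0], [[10, 170, 0], [0, 0, 0], 0], [[10, 195, -20], [0, 0, 0], 0], [[10, 220, -40], [0, 0, 0], 0], [[10, 225, -60], [0, 0, 0], 0], [[10, 225, -60], [0, 0, 0], 0]]}}

```text
t: 3.3
ee_pos: [491.6, 259.6, 217.2]
eef_rot: [0.083, 0.997, -0.001, -0.002]
contact_force: [-0.8, -1.0, -0.0]
finger_gap: 1.0
```

```bash
python3 - <<'E'
from h import *
o=ctrl.get_obs();print(o['t'],o['qpos'].round(2),o['ee_pos'].round(1))
c=cam('wrist');cv2.imwrite('pics/w2.png',c['pixels'][:,:,::-1])
E
```

```text
3.3 [ 0.49  0.19 -0.04  1.35  0.    0.65] [491.6 259.6 217.2]
```

View pics/w2.png

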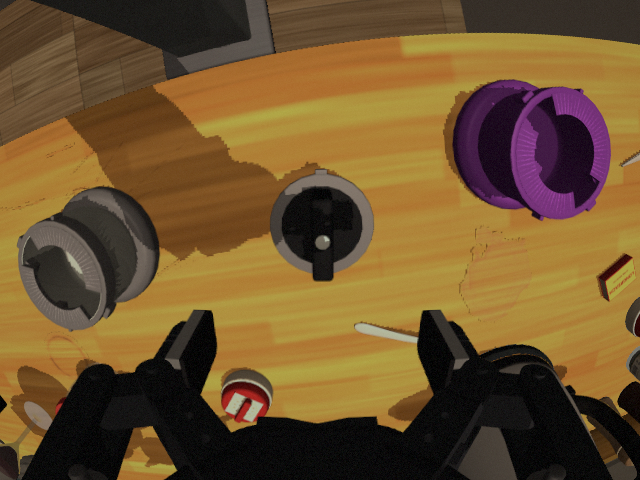

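The blade unit is centred at about (322,222), with the bar top running from (322,185) down to (323,279) and aligned with the image's vertical. The cup crop puts the broad tabs at (363,257) and (264,184), and the ribs at (321,161) and (308,279).

```bash
python3 - <<'E'
from h import *
c=cam('wrist')
print('disc L/R',(hit(c,270,222,43)+hit(c,374,222,43))/2,'T/B',(hit(c,322,170,43)+hit(c,322,273,43))/2)
print('bar end',hit(c,323,262,86),hit(c,322,187,86))
cx=np.array([499,262])
a=np.radians(-9.5)
for s in (1,-1): 
  for e in(-8,8):print(s,e,np.round(proj(c,[cx[0]+s*32*np.cos(a)-e*np.sin(a),cx[1]+s*32*np.sin(a)+e*np.cos(a),86]),0))
M=c['M'].copy()
# cup from stored pose
d=dict(c);o=R.from_quat([0.083,0.997,0,0]).as_matrix();T=np.eye(4);T[:3,:3]=o;T[:3,3]=[482.9,34.4,280.1];d['M']=T@np.array(c['tool_from_camera'])
for n,p,q in(('broad',(362.7,256.6),(264.4,184.3)),('ribs',(308.4,279.4),(320.7,160.6))):
  P,Q=hit(d,*p,92),hit(d,*q,92);v=P-Q;print(n,np.degrees(np.arctan2(v[1],v[0])),(P+Q)/2)
E
```

```text
disc L/R [494.95475948 263.89667794  43.        ] T/B [496.31272112 263.63166722  43.        ]
bar end [513.96964548 260.99066975  86.        ] [458.24215486 269.38713104  86.        ]
1 -8 [310. 283.]
1 8 [331. 283.]
-1 -8 [310. 200.]
-1 8 [332. 200.]
broad 43.10707735317235 [487.85611323  32.8760744   92.        ]
ribs -15.319971314054488 [488.95875943  32.11707877  92.        ]
```

```bash
python3 - <<'E'
import cv2
p=cv2.imread('pics/w2.png')[150:300,240:400]
cv2.imwrite('pics/w2c.png',cv2.convertScaleAbs(cv2.resize(p,(640,600),interpolation=cv2.INTER_CUBIC),alpha=2.5,beta=20))
E
```

```text
(no output)
```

View pics/w2c.png

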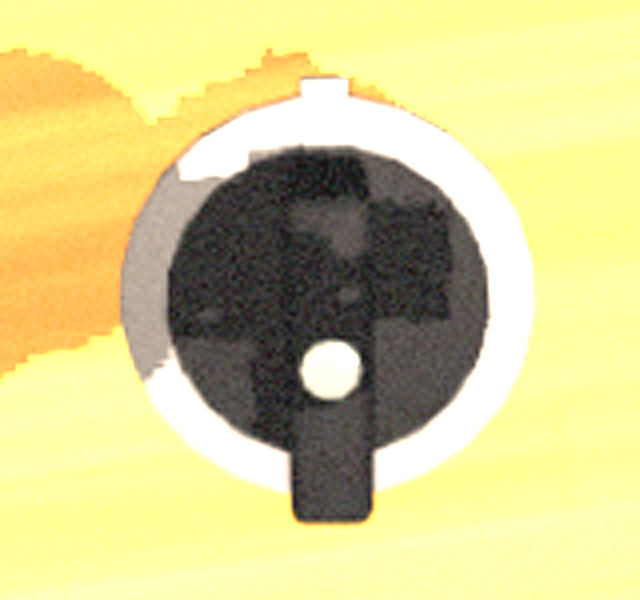

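The crop shows the bar's near end spanning x 313–333 at row 280 and the white dot on the axis at (323,242). The bar is parallel to the tool's x axis, so the unit's axis is at about (496.5, 263.7). Descending to grip it.

>>> {"name": "arm_command", "arguments": {"increments": [[[3, 4, -20], [0, 0, 0], 0], [[3.5, 4.5, -40], [0, 0, 0], 0], [[3.5, 4.5, -60], [0, 0, 0], 0], [[3.5, 4.5, -80], [0, 0, 0], 0], [[3.5, 4.5, -100], [0, 0, 0], 0], [[3.5, 4.5, -115], [0, 0, 0], 0], [[3.5, 4.5, -130], [0, 0, 0], 0], [[3.5, 4.5, -140], [0, 0, 0], 0], [[3.5, 4.5, -150], [0, 0, 0], 0], [[3.5, 4.5, -151], [0, 0, 0], 0]]}}

```text
t: 4.4
ee_pos: [496.4, 263.4, 68.8]
eef_rot: [0.083, 0.997, -0.0, -0.0]
contact_force: [0.8, 0.6, -0.7]
finger_gap: 0.999
```

>>> {"name": "arm_command", "arguments": {"increments": [[[0, 0, 0], [0, 0, 0], 0.3], [[0, 0, 0], [0, 0, 0], 0.5], [[0, 0, 0], [0, 0, 0], 0.7], [[0, 0, 0], [0, 0, 0], 1], [[0, 0, 0], [0, 0, 0], 1], [[0, 0, 0], [0, 0, 0], 1], [[0, 0, 0], [0, 0, 0], 1], [[0, 0, 0], [0, 0, 0], 1], [[0, 0, 0], [0, 0, 0], 1], [[0, 0, 0], [0, 0, 0], 1]], "force": 70}}

```text
t: 5.4
ee_pos: [496.6, 263.9, 69.5]
eef_rot: [0.083, 0.997, 0.0, 0.0]
contact_force: [-0.6, -0.4, 2.4]
finger_gap: 0.178
```

Gripped at about 15 mm. Lifting, then carrying over the cup with a +53.5° turn.

>>> {"name": "arm_command", "arguments": {"increments": [[[0, 0, 10], [0, 0, 0], 1], [[0, 0, 25], [0, 0, 0], 1], [[0, 0, 45], [0, 0, 0], 1], [[0, 0, 65], [0, 0, 0], 1], [[0, 0, 85], [0, 0, 0], 1], [[0, 0, 105], [0, 0, 0], 1], [[0, -10, 120], [0, 0, 0.05], 1], [[0, -25, 125], [0, 0, 0.15], 1], [[-1, -45, 125], [0, 0, 0.25], 1], [[-2, -65, 125], [0, 0, 0.35], 1]]}}

```text
t: 6.4
ee_pos: [494.3, 198.4, 194.7]
eef_rot: [-0.094, 0.996, 0.0, 0.0]
contact_force: [-0.6, -1.1, -2.2]
finger_gap: 0.183
```

>>> {"name": "arm_command", "arguments": {"increments": [[[-1, -25, 0], [0, 0, 0.1], 1], [[-2, -50, 0], [0, 0, 0.2], 1], [[-3, -75, 0], [0, 0, 0.3], 1], [[-4, -100, 0], [0, 0, 0.4], 1], [[-5, -125, 0], [0, 0, 0.5], 1], [[-6, -145, 0], [0, 0, 0.58], 1], [[-7, -160, 0], [0, 0, 0.58], 1], [[-7, -166, 0], [0, 0, 0.58], 1], [[-7, -166, 0], [0, 0, 0.58], 1], [[-7, -166, 0], [0, 0, 0.58], 1]]}}

```text
t: 7.4
ee_pos: [487.5, 33.2, 194.3]
eef_rot: [-0.373, 0.928, 0.0, -0.0]
contact_force: [-0.2, 0.8, -2.4]
finger_gap: 0.175
```

```bash
python3 - <<'E'
from h import *
o=ctrl.get_obs();print(o['t'],o['qpos'].round(2),o['ee_pos'].round(1),o['contact_force'].round(1))
c=cam('wrist');cv2.imwrite('pics/w3.png',cv2.convertScaleAbs(c['pixels'][100:400,140:500,::-1],alpha=1.8).repeat(2,0).repeat(2,1))
print(proj(c,[487.5,33,96]))
s=cam('side');p=s['pixels'][180:340,230:430,::-1];cv2.imwrite('pics/s3.png',cv2.resize(p,(800,600*16//15*15//16),interpolation=cv2.INTER_CUBIC))
E
```

```text
7.4 [ 0.07  0.06 -0.23  1.28  0.   -0.7 ] [487.5  33.2 194.3] [-0.2  0.8 -2.4]
(np.float64(316.6657813917038), np.float64(249.86202871228255))
```

View pics/w3.png

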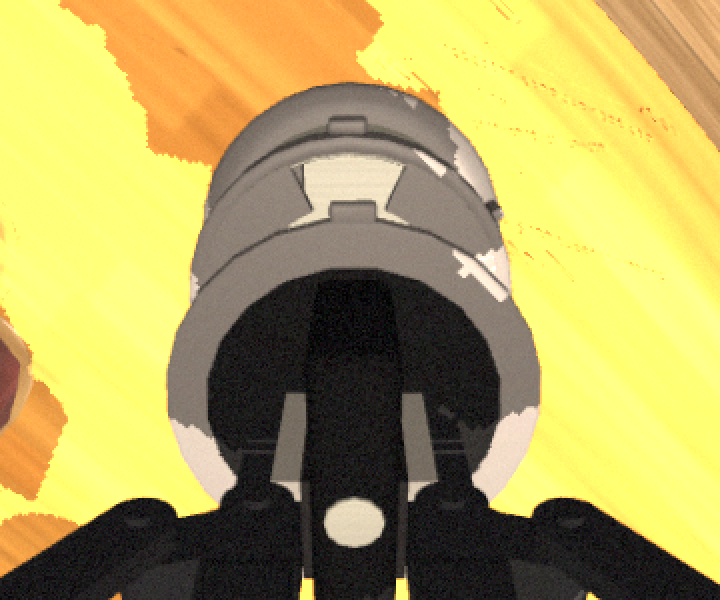

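The camera looks along the tool, showing the unit (tab at (354,210)) right above the cup slot (x 303–405, centre 354) and the cup tab at (348,125). They line up sideways, so I'm checking the radial direction numerically.

```bash
python3 - <<'E'
from h import *
c=cam('wrist');o=ctrl.get_obs();Rm=R.from_quat(o['eef_rot']).as_matrix();tx=Rm[:,0];ty=Rm[:,1];z=o['ee_pos'][2]
print('yaw',np.degrees(np.arctan2(tx[1],tx[0])))
px=lambda a,b:(140+a/2,100+b/2)
rel=lambda p:(np.dot(p-o['ee_pos'],tx).round(1),np.dot(p-o['ee_pos'],ty).round(1))
print('cup near edge',rel(hit(c,*px(351,135),95)),'tab',rel(hit(c,*px(348,117),93)),'slot inner wall',rel(hit(c,*px(354,156),96)))
print('cup LR',rel(hit(c,*px(192,280),95)),rel(hit(c,*px(510,270),95)))
print('disc near',rel(hit(c,*px(354,221),z-24)),'LR',rel(hit(c,*px(168,385),z-24)),rel(hit(c,*px(540,385),z-24)))
E
```

```text
yaw -136.15876246815816
cup near edge (np.float64(52.5), np.float64(-1.0)) tab (np.float64(57.7), np.float64(-1.9)) slot inner wall (np.float64(46.2), np.float64(-0.1))
cup LR (np.float64(6.5), np.float64(-52.2)) (np.float64(9.8), np.float64(49.9))
disc near (np.float64(43.9), np.float64(-0.1)) LR (np.float64(6.0), np.float64(-42.3)) (np.float64(6.0), np.float64(42.2))
```

Everything agrees to about 1 mm, so I'm lowering. Home should be at TCP z of about 127.

>>> {"name": "arm_command", "arguments": {"increments": [[[0, 0, -8], [0, 0, 0], 1], [[0, 0, -16], [0, 0, 0], 1], [[0, 0, -24], [0, 0, 0], 1], [[0, 0, -32], [0, 0, 0], 1], [[0, 0, -40], [0, 0, 0], 1], [[0, 0, -48], [0, 0, 0], 1], [[0, 0, -54], [0, 0, 0], 1], [[0, 0, -58], [0, 0, 0], 1], [[0, 0, -62], [0, 0, 0], 1], [[0, 0, -64], [0, 0, 0], 1]]}}

```text
t: 8.55
ee_pos: [487.5, 32.8, 130.0]
eef_rot: [-0.373, 0.928, 0.0, -0.0]
contact_force: [0.2, -0.6, -2.1]
finger_gap: 0.18
```

>>> {"name": "arm_command", "arguments": {"increments": [[[0, 0, -0.5], [0, 0, 0], 1], [[0, 0, -1], [0, 0, 0], 1], [[0, 0, -1.5], [0, 0, 0], 1], [[0, 0, -2], [0, 0, 0], 1], [[0, 0, -2.5], [0, 0, 0], 1], [[0, 0, -3], [0, 0, 0], 1], [[0, 0, -3], [0, 0, 0], 1], [[0, 0, -3], [0, 0, 0], 1], [[0, 0, -3], [0, 0, 0], 1], [[0, 0, -3], [0, 0, 0], 1]]}}

```text
t: 9.55
ee_pos: [487.6, 32.8, 127.5]
eef_rot: [-0.373, 0.928, -0.0, 0.0]
contact_force: [0.5, -0.9, 1.0]
finger_gap: 0.178
```

The disc touched down at the expected height (force changed from -2.1 to +1.0 N). Turning clockwise with light pressure.

>>> {"name": "arm_command", "arguments": {"increments": [[[0, 0, -0.5], [0, 0, -0.08], 1], [[0, 0, -0.5], [0, 0, -0.16], 1], [[0, 0, -0.5], [0, 0, -0.24], 1], [[0, 0, -0.5], [0, 0, -0.32], 1], [[0, 0, -0.5], [0, 0, -0.4], 1], [[0, 0, -0.5], [0, 0, -0.48], 1], [[0, 0, -0.5], [0, 0, -0.56], 1], [[0, 0, -0.5], [0, 0, -0.64], 1], [[0, 0, -0.5], [0, 0, -0.72], 1], [[0, 0, -0.5], [0, 0, -0.8], 1]]}}

```text
t: 10.55
ee_pos: [487.4, 33.1, 127.4]
eef_rot: [0.019, 1.0, 0.0, 0.0]
contact_force: [-1.5, 0.8, 4.8]
finger_gap: 0.177
```

```bash
python3 - <<'E'
from h import *
o=ctrl.get_obs();print(o['t'],o['qpos'].round(2),o['ee_pos'].round(1),o['contact_force'].round(1),o['moment'].round(2),R.from_quat(o['eef_rot']).as_matrix()[:,0].round(3))
E
```

```text
10.55 [ 0.07  0.09 -0.35  1.13  0.    0.11] [487.4  33.1 127.4] [-1.5  0.8  4.8] [0.27 0.5  0.16] [-0.999  0.039 -0.   ]
```

Turned 46° smoothly. Now creeping to the stop.

>>> {"name": "arm_command", "arguments": {"increments": [[[0, 0, 0], [0, 0, -0.03], 1], [[0, 0, 0], [0, 0, -0.06], 1], [[0, 0, 0], [0, 0, -0.09], 1], [[0, 0, 0], [0, 0, -0.12], 1], [[0, 0, 0], [0, 0, -0.15], 1], [[0, 0, 0], [0, 0, -0.18], 1], [[0, 0, 0], [0, 0, -0.21], 1], [[0, 0, 0], [0, 0, -0.23], 1], [[0, 0, 0], [0, 0, -0.24], 1], [[0, 0, 0], [0, 0, -0.25], 1]]}}

```text
t: 11.55
ee_pos: [487.0, 32.0, 127.5]
eef_rot: [0.142, 0.99, -0.001, 0.0]
contact_force: [-5.7, -4.8, 8.7]
finger_gap: 0.18
```

```bash
python3 - <<'E'
from h import *
o=ctrl.get_obs();print(o['t'],o['ee_pos'].round(1),o['contact_force'].round(1),o['moment'].round(2),np.degrees(R.from_quat(o['eef_rot']).as_rotvec()),R.from_quat(o['eef_rot']).as_matrix()[:,0].round(3))
E
```

```text
11.55 [487.   32.  127.5] [-5.7 -4.8  8.7] [-0.82  1.04  0.7 ] [ 25.52612193 178.18062073  -0.20463742] [-0.96   0.281 -0.   ]
```

>>> {"name": "arm_command", "arguments": {"increments": [[[0, 0, 0], [0, 0, -0.01], 1], [[0, 0, 0], [0, 0, -0.02], 1], [[0, 0, 0], [0, 0, -0.03], 1], [[0, 0, 0], [0, 0, -0.04], 1], [[0, 0, 0], [0, 0, -0.05], 1], [[0, 0, 0], [0, 0, -0.06], 1], [[0, 0, 0], [0, 0, -0.06], 1], [[0, 0, 0], [0, 0, -0.06], 1], [[0, 0, 0], [0, 0, -0.06], 1], [[0, 0, 0], [0, 0, -0.06], 1]]}}

```text
t: 12.55
ee_pos: [486.7, 31.5, 127.6]
eef_rot: [0.17, 0.985, -0.002, -0.0]
contact_force: [-6.2, -6.9, 9.0]
finger_gap: 0.177
```

```bash
python3 - <<'E'
from h import *
o=ctrl.get_obs();t=R.from_quat(o['eef_rot']).as_matrix()[:,0];print(o['t'],o['ee_pos'].round(1),o['contact_force'].round(1),o['moment'].round(2),np.degrees(np.arctan2(t[1],t[0])))
E
```

```text
12.55 [486.7  31.5 127.6] [-6.2 -6.9  9. ] [-1.3   1.16  2.13] 160.45830537784863
```

The moment rose to 2.1 N·m with the bar near the ribs' angle, so that is the stop. Relieving the twist, then releasing and rising.

>>> {"name": "arm_command", "arguments": {"increments": [[[0, 0, 0.3], [0, 0, 0.02], 1], [[0, 0, 0.5], [0, 0, 0.04], 1], [[0, 0, 0.5], [0, 0, 0.04], 0.7], [[0, 0, 0.5], [0, 0, 0.04], 0.5], [[0, 0, 0.5], [0, 0, 0.04], 0.3], [[0, 0, 0.5], [0, 0, 0.04], 0.2], [[0, 0, 0.5], [0, 0, 0.04], 0], [[0, 0, 0.5], [0, 0, 0.04], 0], [[0, 0, 0.5], [0, 0, 0.04], 0], [[0, 0, 0.5], [0, 0, 0.04], 0]]}}

```text
t: 13.55
ee_pos: [487.5, 32.9, 127.3]
eef_rot: [0.152, 0.988, 0.0, -0.0]
contact_force: [0.2, -0.8, -0.3]
finger_gap: 1.0
```

>>> {"name": "arm_command", "arguments": {"increments": [[[0, 0, 10], [0, 0, 0], 0], [[0, 0, 25], [0, 0, 0], 0], [[0, 0, 40], [0, 0, 0], 0], [[0, 0, 60], [0, 0, 0], 0], [[0, 0, 80], [0, 0, 0], 0], [[0, 0, 100], [0, 0, 0], 0], [[0, 0, 120], [0, 0, 0], 0], [[0, 0, 140], [0, 0, 0], 0], [[0, 0, 150], [0, 0, 0], 0], [[0, 0, 150], [0, 0, 0], 0]]}}

```text
t: 14.55
ee_pos: [488.1, 32.9, 279.0]
eef_rot: [0.152, 0.988, 0.0, 0.001]
contact_force: [0.1, 0.8, -0.5]
finger_gap: 1.001
```

```bash
python3 - <<'E'
from h import *
o=ctrl.get_obs();t=R.from_quat(o['eef_rot']).as_matrix()[:,0];print(o['t'],o['ee_pos'].round(1),o['contact_force'].round(1),np.degrees(np.arctan2(t[1],t[0])))
c=cam('wrist');p=c['pixels'][120:320,210:430,::-1];a=cv2.convertScaleAbs(cv2.resize(p,(660,600),interpolation=cv2.INTER_CUBIC),alpha=1.8)
cv2.imwrite('pics/w4.png',a)
P=lambda x,y:np.round((np.array([x,y])-[210,120])*3)
print(P(*proj(c,[487.5,33,96])),P(*proj(c,[487.5,33,144])))
E
```

```text
14.55 [488.1  32.9 279. ] [ 0.1  0.8 -0.5] 162.47942976975966
[315. 288.] [315. 337.]
```

View pics/w4.png

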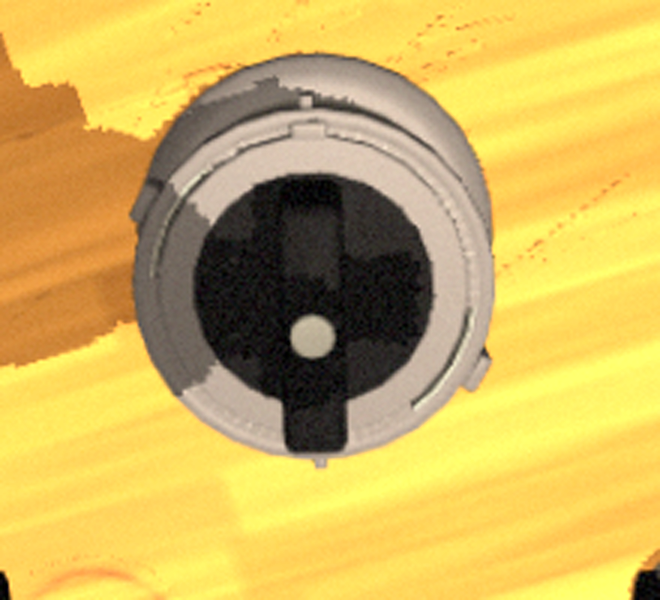

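The last picture shows the unit seated. Its tab (307,130) lines up with the narrow locking rib (306,100), and its axis dot at (313,337) matches the prediction for home height at (315,337). The fingers are clear, so I'm handing in.

```bash
python3 -c "
from bench import ctrl
ctrl.job_done()"
```

```text
the job is handed in; nothing more can be done
```

The blade unit is in the steel cup, turned clockwise to its stop and released. I handed the job in at about 14.6 s on the robot's clock; the interface gives no verdict.

- **Seating:** the disc touched down at TCP z 127.5 mm, as expected. After release, the dot on the unit's axis was within about 1 mm of where the camera should see it at home height.
- **Lock:** the tool turned about 63°, and the moment about the vertical rose to 2.1 N·m at the stop. The last picture shows the unit's tab in line with the cup's narrow locking rib, at about 60°. The 3° difference is probably twist in the grip, which I eased off before letting go.
- **Clear of the robot:** the gripper is open and about 150 mm above the unit, with the force reading near zero.
- **Storage lid and purple cup:** neither was touched at any point; I did not take a final picture of the lid.

No check failed. The only disagreement was a few millimetres, in x, between the top and wrist cameras on the cup's centre. I used the wrist value, and the unit went in without side load.

I viewed 9 pictures of the 10 allowed.

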